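# Show the setter which stone goes into which brooch

### The job

Show the stone setter what goes where: with the fingertips push the lid of the wooden stone box right open to its stop, then point at the drop-shaped stone inside, holding the fingertips about 2 cm above it for two seconds without touching it. Then point in the same way at the empty drop-shaped seat of its brooch mount, and finish there, still pointing. Pick nothing up, touch no stone or mount, and leave everything else where it lies.

Things in the scene. Friction and masses are not known exactly. Their poses are not given: they have to be found in the camera images.
- stonebox: Walnut box, fixed to the bench, 112 mm wide (x), walls 36 mm high. Origin: on the bench under the middle of its six cells; it reaches from y = -81 to +123 mm. Cells, 46 mm square, at x = -25, +25 and y = -49, 0, +49 mm: floor 6.5 mm above the bench, dividers 22 mm high. One is empty. From y = +73 mm on it is a solid end block.
- lid (a joint): Flat wooden lid (100 x 150 x 6 mm, top 32.5 mm above the bench) over the cells; slides in grooves along the box's +y, out over the end block. 0 = shut, 0.150 m = open at its stop, all cells bare. It starts shut or up to 30 mm open, needs about 1.5 to 3 N to slide and stays where it is left.
- lid_pull (a point): Middle of the upright push face of the dark finger ledge on the lid: face 60 mm wide (box x), looking to the box's -y, from the lid's top to 46.5 mm above the bench; this point is at 39.5 mm and moves with the lid. On its -y side lie 15 mm of flat lid and, when shut, the end wall, 33.5 mm high. On +y the ledge slopes down over 40 mm.
- stone_drop: THE STONE TO POINT AT: drop-shaped (pear) 40 x 28 mm, round at one end and pointed at the other, cabochon (polished dome, flat underneath) of dark red garnet, loose in one of the six cells of the stone box, 12 mm high; which cell and how it is turned vary. Origin: centre of its underside, z up. Its x axis runs along its length to the point; the outline reaches 20 mm either way.
- stone_oval: Oval 40 x 30 mm cabochon (polished dome, flat underneath) of dark red garnet, loose in one of the six cells of the stone box, 12 mm high; which cell and how it is turned vary. Origin: centre of its underside, z up. 
- stone_round: Round 30 mm cabochon (polished dome, flat underneath) of dark red garnet, loose in one of the six cells of the stone box, 12 mm high; which cell and how it is turned vary. Origin: centre of its underside, z up. 
- stone_square: Square with rounded corners, 28 x 28 mm, cabochon (polished dome, flat underneath) of dark red garnet, loose in one of the six cells of the stone box, 12 mm high; which cell and how it is turned vary. Origin: centre of its underside, z up. 
- stone_pointed: Boat-shaped 42 x 20 mm, pointed at both ends, cabochon (polished dome, flat underneath) of dark red garnet, loose in one of the six cells of the stone box, 12 mm high; which cell and how it is turned vary. Origin: centre of its underside, z up. 
- pad: Dark leather bench pad 190 x 270 x 4 mm lying fast on the bench, with the three brooch mounts in a row along its y near its -x (robot) side. Origin: centre of its underside.
- mount_drop: Loose brass brooch mount lying face up on the leather pad, with small dark red and brass beads round its border and one raised collar 8.5 mm above the pad round its dark empty seat. Which place in the row of three varies. Origin: centre of its underside, z up. This one is drop-shaped, 61 x 49 mm over all.
- seat_drop (a point): THE SEAT TO POINT AT: centre of the dark, empty drop-shaped seat (41 x 29 mm) of mount_drop, on the seat's floor 3.6 mm above the pad's top; the collar stands 5 mm higher than this point.
- mount_round: Loose brass brooch mount lying face up on the leather pad, with small dark red and brass beads round its border and one raised collar 8.5 mm above the pad round its dark empty seat. Which place in the row of three varies. Origin: centre of its underside, z up. This one is round, 51 mm, with a round seat of 31 mm.
- mount_square: Loose brass brooch mount lying face up on the leather pad, with small dark red and brass beads round its border and one raised collar 8.5 mm above the pad round its dark empty seat. Which place in the row of three varies. Origin: centre of its underside, z up. This one is square with rounded corners, 49 x 49 mm, with a square seat of 29 mm.
- loupe: Folding loupe, about 60 x 60 x 14 mm, its steel cover swung out, lying on the far side of the pad. Not to be moved.
- tweezers: Steel tweezers 140 x 15 x 9 mm lying on the far side of the pad. Not to be moved.
- pliers: Long-nose pliers with green grips, 135 x 58 x 11 mm, lying on the bench beyond the stone box. Not to be moved.
- ringclamp: Wooden ring clamp 160 x 27 x 22 mm with a brass band, lying on the robot's side of the stone box. Not to be moved.
- caliper: Digital caliper 200 x 65 x 12 mm lying on the bench beyond the pad and box. Not to be moved.

How it is judged (in metres and radians):
On the way, in this order (a step that is already met when the one before it is completed fails the run):
1. the lid is pushed open to its stop (within 10 mm) (value of joint lid above 0.14 m), for 0.2 s.
2. the tool point stays over the drop-shaped stone: within 14 mm of its centre seen from above, and not more than 70 mm above its underside, for 1.5 s (value of joint lid above 0.14 m and horizontal distance between the grasp point and stone_drop below 0.014 m and z of the grasp point in the frame of stone_drop below 0.07 m), for 1.5 s.
At the end, for the whole second after the job is handed in: Tool point within 14 mm (from above) of the drop-shaped seat's centre and at most 65 mm above its floor, touching nothing; lid within 10 mm of its open stop; stones and mounts within 6 mm, other tools within 12 mm, of where they began (value of joint lid above 0.14 m and horizontal distance between the grasp point and seat_drop below 0.014 m and z of the grasp point in the frame of seat_drop below 0.065 m and distance of each of stone_drop, stone_oval, stone_round, stone_square, stone_pointed, mount_drop, mount_round, mount_square from where it was at the start of the episode below 0.006 m and distance of each of loupe, tweezers, pliers, ringclamp, caliper from where it was at the start of the episode below 0.012 m).
It fails at once if a stone or a mount is touched by the robot (contact force between any of the fingers, the arm and stone_drop above 0.2 N or contact force between any of the fingers, the arm and stone_oval above 0.2 N or contact force between any of the fingers, the arm and stone_round above 0.2 N or contact force between any of the fingers, the arm and stone_square above 0.2 N or contact force between any of the fingers, the arm and stone_pointed above 0.2 N or contact force between any of the fingers, the arm and mount_drop above 0.2 N or contact force between any of the fingers, the arm and mount_round above 0.2 N or contact force between any of the fingers, the arm and mount_square above 0.2 N).
It fails at once if a stone or a mount is lifted, carried or shifted by more than 6 mm (distance of any of stone_drop, stone_oval, stone_round, stone_square, stone_pointed, mount_drop, mount_round, mount_square from where it was at the start of the episode above 0.006 m).
It fails at once if another tool on the bench is shifted by more than 12 mm (distance of any of loupe, tweezers, pliers, ringclamp, caliper from where it was at the start of the episode above 0.012 m).
It also fails if it takes over 56 s, if anything falls off the work surface, if the arm or the gripper's body presses on something with over 40 N, if the wrist force passes 120 N, or if a joint passes its speed limit or range.

### The arm

A 6-joint arm with a two-finger parallel gripper is mounted at the origin on the work surface. World frame = base frame: x ahead of the robot, y to its left, z up, the work surface at z = 0. Lengths are in mm, angles in rad, forces in N, time in s.
With the tool pointing down it reaches from about 350 to 975 mm from the base axis. Payload 7.1 kg.
Tool frame: the origin (TCP) lies between the finger pads, 19 mm behind the fingertips; this is the grasp point; z points along the fingers, y is the line along which they close (so a half turn about z gives the same grasp; the last joint's range is limited). The gripper opens to 88 mm and grips with 3 to 60 N. Pads are 20 mm wide; open, the fingers measure 115 mm over their backs; the gripper's body (75 mm by 178 mm) begins 61 mm behind the grasp point.
Start: joints at [1.294, 0.423, 1.63, -0, 1.089, -0.019], TCP at [159.315, 604.337, 241.375] pointing down, gripper open.
Joint ranges: [-3, 3], [-0.9, 2.11], [0.09, 2.58], [-1.31, 4.45], [0.11, 2.69], [-2.54, 2.54]. Speed limits (rad/s): [2.39, 2.39, 3.01, 3.14, 3.14, 3.14].

### API

Orientations are given as [roll, pitch, yaw] about the fixed x, y, z axes, in that order (R = Rz(yaw) Ry(pitch) Rx(roll)).
In Python, from plant import observe, get_image, sign_off, look_for, cut_out, mark_of gives the robot as it stands.
- The arm moves only by the tool jog_arm, never from a script. Its argument "targets" is one flat list of numbers, 7 for each row, row after row: the shift along the tool's x, y, z in mm, then the turn, a rotation vector about the tool's x, y, z in degrees, then the closure, from 0 (fully open) to 1 (shut). In form: [tx, ty, tz, wx, wy, wz, jaw, tx, ty, tz, wx, wy, wz, jaw, ...]. A call has 1 to 8 rows; each row is the pose to reach, as a shift and turn from the pose commanded when the call began, along the tool's axes at that moment; what a row does not reach only later rows make up. A row lasts 1/10 s, in which the tool goes at most 50 mm and 8.59 degrees, less where a joint would pass 70% of its speed; a pose out of reach is approached as far as the arm can. A call with a gripper value outside its range is refused whole. The fingers move at their own pace and stop on an object; "grip_force" is the grip in N (left out, the last holds). Time passes only in rows, so rows that repeat a pose let the fingers close. It gives the time, the measured TCP pose, the force, the opening and the grip force at its end, in the units of the state.
- observe(): the state, without advancing time (a new reading comes with each control period).
- get_image(name): name is "scene" or "top" or "wrist"; returns a dict with "image" (420x560x3 uint8, red, green, blue), "depth" (420x560 float32, mm along the optical axis (not along the pixel's ray), 0 where there is no reading), "fx", "fy", "cx", "cy" (pixels), "R" (3x3) and "t" (3): a world point X has camera coordinates R X + t. Camera axes: x right, y down, z forward; pixel columns grow to the right and rows downward; lengths in mm; the calibration is good to about 2 mm. A picture is of the moment at which its call begins.
- sign_off(): hands the job in; it is judged then, once.
Trained networks look in a picture, given as the dict that the camera call returned (one of the last four; its "shot" number tells which), for a name from the list of things; names that differ only in an ending like _2 or _b are one class to them, and where a whole thing is asked for, a point or a joint stands for the part that bears it (a point fixed in the world has none). Each returns a list of dicts, best first, with "score" (0 to 1); they miss things now and then, are a little off and sometimes report something else, mostly with a low value. They report only what shows in the picture. A call takes as long as a camera call.
- look_for(picture, target): "centre" ([x, y, z] in mm, in the coordinates of the camera as it stood for that picture, good to about 4 mm: the middle of the surface that is visible of it).
- cut_out(picture, target): "mask" (420x560 bool, what is visible of it).
- mark_of(picture, target): "centre" ([x, y, z] in mm, in the coordinates of the camera as it stood for that picture, good to about 4 mm: a listed point, or the origin of a listed thing).
The state is a dict: "time_s": time; "joint_pos": joint angles; "qd": joint speeds; "effort": joint torques, N m; "tcp_pos": TCP position; "ee_rot": TCP orientation; "contact_force": force on the tool from outside, world axes, zero at the start; "moment": the same for the moment, N m; "opening": finger opening in mm; "gripper_force": force on a finger pad.
Only numpy, scipy, OpenCV 4.12 (cv2) and the standard library are available. Lean on these libraries where they do the work, as an engineer would, in place of code of your own. Each camera call takes 0.05 s, during which the arm holds its last target. There are 200 camera calls.

## Working session

There is one attempt and no reset: what is moved stays moved. The work goes in short steps, Python scripts to look and compute and a tool call to move; the robot and the scene stay as the last step left them, time stands still between calls to the robot, and variables do not carry over. Pictures are saved under pics/ and viewed, at most 10 in all, crops included, and the job is handed in when it is done.

Besides the shell and the picture viewer there is one more tool, called after ">>>" by a JSON object that holds its "fn" and its "kwargs", one argument or row to a line. jog_arm: Moves the arm, as the interface text tells. Its arguments: {"type":"object","properties":{"targets":{"type":"array"},"grip_force":{"type":"number"}},"required":["targets"]}

```bash
mkdir -p pics
cat > h.py <<'E'
import numpy as np, cv2
from plant import *
def w(p,c): return np.array(p['R']).T@(np.array(c)-np.array(p['t']))
def save(p,n): cv2.imwrite('pics/'+n+'.png',p['image'][:,:,::-1])
def pix(p,X):
    c=np.array(p['R'])@np.array(X)+np.array(p['t']); return np.round([p['fx']*c[0]/c[2]+p['cx'],p['fy']*c[1]/c[2]+p['cy']])
E
python3 - <<'E'
from h import *
s=observe();print(s['time_s'],s['tcp_pos'],s['ee_rot'],s['opening'])
a=get_image('top')
save(a,'top')
for n in ['stonebox','lid_pull','seat_drop','mount_drop','mount_round','mount_square','pad','ringclamp']:
    for d in mark_of(a,n)[:2]: X=w(a,d['centre']);print(n,round(d['score'],2),X.round(),pix(a,X))
E
```

```text
0.0 [159.19063868 603.84458705 240.61421799] [-3.14008621e+00 -1.22459064e-05  2.88375726e+00] 87.73630594948757
stonebox 0.93 [531. 195.   0.] [156. 248.]
lid_pull 0.97 [530. 168.  40.] [165. 248.]
seat_drop 0.84 [ 463. -315.    7.] [405. 281.]
seat_drop 0.73 [532. 164.  42.] [167. 247.]
mount_drop 0.7 [ 466. -313.    1.] [403. 280.]
mount_round 0.89 [ 490. -233.    4.] [364. 268.]
mount_square 0.66 [ 499. -139.    4.] [318. 264.]
pad 0.65 [ 521. -237.    2.] [366. 253.]
ringclamp 0.95 [450. 252.  -0.] [127. 288.]
```

View pics/top.png

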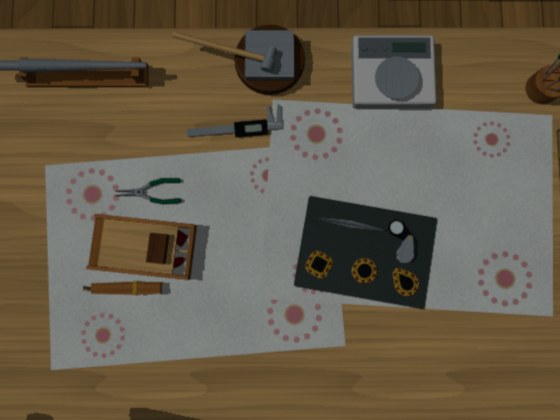

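The box's open end is on the right of the picture, with cells at (180,240) and (180,265). The dark ledge is at (158,248) and the drop mount at (405,282). The networks agree with this, so I'm moving over the box for a close look.

>>> {"fn": "jog_arm", "kwargs": {
  "targets": [-478, -364, -30, 0, 0, 78, 1, -478, -364, -30, 0, 0, 78, 1, -478, -364, -30, 0, 0, 78, 1, -478, -364, -30, 0, 0, 78, 1, -478, -364, -30, 0, 0, 78, 1, -478, -364, -30, 0, 0, 78, 1, -478, -364, -30, 0, 0, 78, 1, -478, -364, -30, 0, 0, 78, 1],
  "grip_force": 30
}}

```text
time_s: 1.25
tcp_pos: [405.9, 287.6, 261.8]
ee_rot: [3.141, -0.0, 1.678]
contact_force: [0.9, 0.1, 0.4]
opening: 27.5
gripper_force: 0.0
```

Run:
```python
from h import *
s=observe();print(s['time_s'],s['tcp_pos'],s['ee_rot'],s['opening'])
R=cv2.Rodrigues
from scipy.spatial.transform import Rotation as Ro
Rt=Ro.from_euler('xyz',s['ee_rot']).as_matrix()
print(Rt.T@(np.array([530,130,270])-s['tcp_pos']), np.degrees(s['ee_rot'][2]-1.51))
```

```text
1.25 [405.93656233 287.58272677 261.78372184] [ 3.14083650e+00 -3.94992501e-04  1.67777193e+00] 27.518881913907492
[-169.92511906  106.53509679   -8.2028431 ] 9.612623506052321
```

>>> {"fn": "jog_arm", "kwargs": {
  "targets": [-170, 106, 0, 0, 0, 9.6, 1, -170, 106, 0, 0, 0, 9.6, 1, -170, 106, 0, 0, 0, 9.6, 1, -170, 106, 0, 0, 0, 9.6, 1, -170, 106, 0, 0, 0, 9.6, 1, -170, 106, 0, 0, 0, 9.6, 1, -170, 106, 0, 0, 0, 9.6, 1]
}}

```text
time_s: 1.95
tcp_pos: [528.7, 132.8, 261.2]
ee_rot: [-3.141, -0.0, 1.517]
contact_force: [-0.7, 0.2, 0.0]
opening: 0.8
gripper_force: 0.0
```

Run:
```python
from h import *
s=observe();print(s['time_s'],s['tcp_pos'],s['ee_rot'],s['opening'])
a=get_image('wrist');save(a,'w1')
for n in ['stonebox','lid_pull','stone_drop']:
    for d in mark_of(a,n)[:2]: X=w(a,d['centre']);print(n,round(d['score'],2),X.round(1),pix(a,X))
for n in ['lid','stonebox']:
    for d in cut_out(a,n)[:1]:
        print(n,cv2.minAreaRect(np.argwhere(d['mask'])[:,::-1].astype(np.float32)))
print(a['R'],a['t'])
# right wall top height points
dep=a['depth'];v,u=np.nonzero(dep>0);z=dep[v,u]
P=np.c_[(u-a['cx'])/a['fx']*z,(v-a['cy'])/a['fy']*z,z];W=(P-a['t'])@a['R']
m=(W[:,2]>40)&(W[:,2]<50)&(abs(W[:,0]-530)<60)&(abs(W[:,1]-180)<80)
for k in range(500,565,10):
    q=W[m&(abs(W[:,0]-k)<1.5)]
    if len(q):print(k,q[:,1].min().round(1),q[:,2].max().round(1),len(q))
```

```text
1.95 [528.74828262 132.80637376 261.16189894] [-3.14083899e+00 -8.38303303e-05  1.51651953e+00] 0.7517883502781526
stonebox 0.65 [528.5 197.7  -1.1] [281. 134.]
lid_pull 0.73 [526.2 166.6  37.6] [280. 164.]
lid_pull 0.68 [645.9 233.1   1.7] [381.  97.]
lid ((284.3990783691406, 105.76566314697266), (93.19084167480469, 146.3897705078125), 3.2704880237579346)
stonebox ((283.9019775390625, 108.03279113769531), (111.2764892578125, 198.55442810058594), 3.301865816116333)
[[ 0.99861015 -0.05268639 -0.00137963]
 [-0.05080671 -0.96928414  0.24063859]
 [-0.01401563 -0.24023404 -0.97061381]] [-520.78903505  121.58601468  447.01151397]
500 168.2 47.2 47
510 166.7 47.1 56
520 165.0 47.8 51
530 164.5 47.8 51
540 164.0 46.6 52
550 162.4 48.2 49
560 175.6 42.6 6
```

View pics/w1.png

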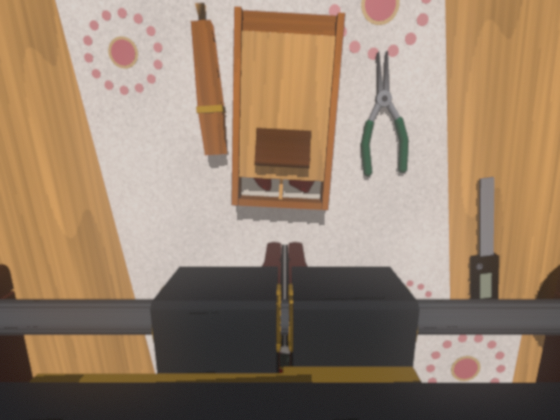

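The ledge shows at (283,147) with its face toward the gripper. Depth puts the middle of the face at about (529,165) and its top at 47 mm, which matches the spec. The box yaw is about -0.11 rad. I'll lower the closed fingertips just in front of the face.

>>> {"fn": "jog_arm", "kwargs": {
  "targets": [7, -3, 50, 0, 0, 3.2, 1, 7, -3, 100, 0, 0, 3.2, 1, 7, -3, 150, 0, 0, 3.2, 1, 7, -3, 185, 0, 0, 3.2, 1, 7, -3, 200, 0, 0, 3.2, 1, 7, -3, 204, 0, 0, 3.2, 1, 7, -3, 204, 0, 0, 3.2, 1, 7, -3, 204, 0, 0, 3.2, 1]
}}

```text
time_s: 3.05
tcp_pos: [528.2, 139.9, 59.1]
ee_rot: [3.139, -0.001, 1.461]
contact_force: [0.1, 0.6, 0.3]
opening: 0.5
gripper_force: 0.0
```

>>> {"fn": "jog_arm", "kwargs": {
  "targets": [10, 0, 2, 0, 0, 0, 1, 20, 0, 2, 0, 0, 0, 1, 32, 0, 2, 0, 0, 0, 1, 46, 0, 2, 0, 0, 0, 1, 60, 0, 2, 0, 0, 0, 1, 75, 0, 2, 0, 0, 0, 1, 90, 0, 2, 0, 0, 0, 1, 100, 0, 2, 0, 0, 0, 1]
}}

```text
time_s: 3.85
tcp_pos: [537.8, 240.5, 55.2]
ee_rot: [-3.141, -0.0, 1.461]
contact_force: [0.4, -1.8, 1.2]
opening: 0.5
gripper_force: 0.9
```

>>> {"fn": "jog_arm", "kwargs": {
  "targets": [10, 0, 0, 0, 0, 0, 1, 18, 0, 0, 0, 0, 0, 1, 24, 0, 0, 0, 0, 0, 1, 28, 0, 0, 0, 0, 0, 1, 30, 0, 0, 0, 0, 0, 1, 30, 0, 0, 0, 0, 0, 1]
}}

```text
time_s: 4.45
tcp_pos: [541.3, 268.9, 55.3]
ee_rot: [3.141, -0.0, 1.46]
contact_force: [-0.1, 0.0, 0.7]
opening: 0.5
gripper_force: 0.0
```

>>> {"fn": "jog_arm", "kwargs": {
  "targets": [3, 0, 0, 0, 0, 0, 1, 5, 0, 0, 0, 0, 0, 1, 6, 0, 0, 0, 0, 0, 1, 7, 0, 0, 0, 0, 0, 1, 8, 0, 0, 0, 0, 0, 1]
}}

```text
time_s: 4.95
tcp_pos: [542.1, 276.6, 55.3]
ee_rot: [3.141, -0.0, 1.46]
contact_force: [-0.6, -2.1, -0.5]
opening: 0.4
gripper_force: 0.8
```

>>> {"fn": "jog_arm", "kwargs": {
  "targets": [1, 0, 0, 0, 0, 0, 1, 2, 0, 0, 0, 0, 0, 1, 3, 0, 0, 0, 0, 0, 1, 4, 0, 0, 0, 0, 0, 1]
}}

```text
time_s: 5.35
tcp_pos: [542.1, 277.5, 55.3]
ee_rot: [-3.14, 0.005, 1.462]
contact_force: [2.2, -21.6, 6.7]
opening: 0.4
gripper_force: 10.5
```

At the stop: the force rose to 21.6 N. Backing off and rising to look into the cells.

>>> {"fn": "jog_arm", "kwargs": {
  "targets": [-15, 0, 0, 0, 0, 0, 1, -20, 0, -50, 0, 0, 0, 1, -60, 0, -100, 0, 0, 0, 1, -105, 0, -120, 0, 0, 0, 1, -150, 0, -140, 0, 0, 0, 1, -175, 0, -150, 0, 0, 0, 1, -175, 0, -150, 0, 0, 0, 1, -175, 0, -150, 0, 0, 0, 1]
}}

```text
time_s: 6.15
tcp_pos: [523.5, 106.2, 205.9]
ee_rot: [3.14, -0.001, 1.458]
contact_force: [-0.1, -0.0, 0.4]
opening: 0.3
gripper_force: 0.0
```

Run:
```python
from h import *
s=observe();print(s['time_s'],s['tcp_pos'],s['ee_rot'])
a=get_image('wrist')
save(a,'w2')
for n in ['stonebox','lid_pull','stone_drop','stone_oval','stone_pointed','stone_round','stone_square']:
    for d in mark_of(a,n)[:2]: X=w(a,d['centre']);print(n,round(d['score'],2),X.round(1),pix(a,X))
c=cv2.resize(a['image'][0:270,140:440],None,fx=2,fy=2);cv2.imwrite('pics/w2c.png',c[:,:,::-1])
```

```text
6.15 [523.48278637 106.24459269 205.91333733] [ 3.14007705e+00 -1.11519361e-03  1.45831669e+00]
stonebox 0.79 [531.  202.5  -1.3] [281. 102.]
stonebox 0.54 [498.9 150.7   6.2] [255. 158.]
lid_pull 0.6 [503.9 199.7   4.6] [254. 108.]
stone_drop 0.82 [511.3 250.4   6.5] [255.  51.]
stone_oval 0.76 [506.4 200.7   3.2] [257. 107.]
stone_pointed 0.96 [498.  152.5   6.4] [254. 156.]
stone_round 0.73 [556.2 196.9   5.9] [307. 105.]
stone_round 0.56 [6.472e+02 2.338e+02 1.000e-01] [396.  55.]
stone_square 0.89 [551.7 142.5   3.6] [307. 160.]
```

View pics/w2c.png

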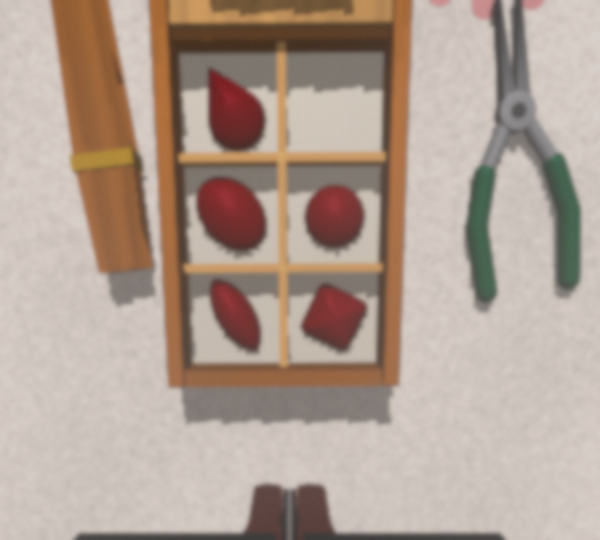

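The lid is fully open. The drop stone lies in the far-left cell, crop (235,112), which agrees with the network's (511,250) and with the cell geometry. Pointing there now.

>>> {"fn": "jog_arm", "kwargs": {
  "targets": [45, -9, 20, 0, 0, 0, 1, 90, -18, 40, 0, 0, 0, 1, 130, -28, 70, 0, 0, 0, 1, 141, -28, 110, 0, 0, 0, 1, 141, -28, 135, 0, 0, 0, 1, 141, -28, 145, 0, 0, 0, 1, 141, -28, 145, 0, 0, 0, 1, 141, -28, 145, 0, 0, 0, 1]
}}

```text
time_s: 7.35
tcp_pos: [511.6, 249.9, 61.1]
ee_rot: [3.141, -0.001, 1.46]
contact_force: [-0.1, 0.6, -0.1]
opening: 0.5
gripper_force: 0.0
```

Run:
```python
from h import *
s=observe();print(s['time_s'],s['tcp_pos'],s['ee_rot'])
a=get_image('scene')
for n in ['stone_drop','lid_pull']:
    for d in mark_of(a,n)[:2]: X=w(a,d['centre']);print(n,round(d['score'],2),X.round(1),pix(a,X))
u,v=map(int,pix(a,s['tcp_pos']));u=max(u,100);v=max(v,75)
cv2.imwrite('pics/s1.png',cv2.resize(a['image'][v-75:v+75,u-100:u+100],None,fx=4,fy=4)[:,:,::-1])
```

```text
7.35 [511.5506411  249.93108495  61.13623196] [ 3.14070820e+00 -5.19689841e-04  1.46001410e+00]
stone_drop 0.51 [511.9 250.4   3.3] [330. 151.]
lid_pull 0.58 [543.2 287.5  41.3] [349. 137.]
```

View pics/s1.png

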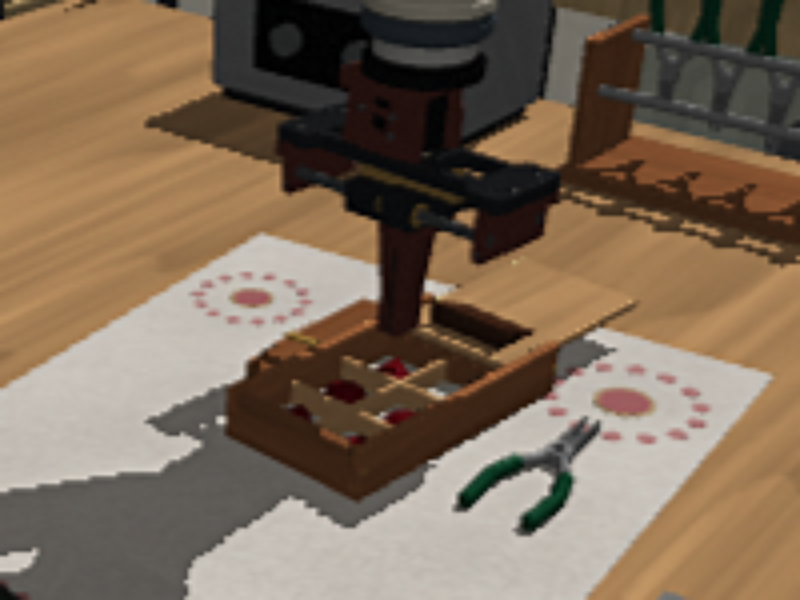

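The fingertips hang over the far-left cell, clear of the stone, and the scene camera agrees on its position: (512,250). Holding for more than 2 s.

>>> {"fn": "jog_arm", "kwargs": {
  "targets": [0, 0, 2, 0, 0, 0, 1, 0, 0, 2, 0, 0, 0, 1, 0, 0, 2, 0, 0, 0, 1, 0, 0, 2, 0, 0, 0, 1, 0, 0, 2, 0, 0, 0, 1, 0, 0, 2, 0, 0, 0, 1, 0, 0, 2, 0, 0, 0, 1, 0, 0, 2, 0, 0, 0, 1]
}}

```text
time_s: 8.3
tcp_pos: [510.9, 249.9, 58.3]
ee_rot: [-3.142, 0.0, 1.46]
contact_force: [-0.9, 0.7, 0.8]
opening: 0.5
gripper_force: 0.0
```

>>> {"fn": "jog_arm", "kwargs": {
  "targets": [0, 0, 0, 0, 0, 0, 1, 0, 0, 0, 0, 0, 0, 1, 0, 0, 0, 0, 0, 0, 1, 0, 0, 0, 0, 0, 0, 1, 0, 0, 0, 0, 0, 0, 1, 0, 0, 0, 0, 0, 0, 1, 0, 0, 0, 0, 0, 0, 1, 0, 0, 0, 0, 0, 0, 1]
}}

```text
time_s: 9.1
tcp_pos: [510.9, 249.9, 58.3]
ee_rot: [3.142, 0.0, 1.46]
contact_force: [-0.2, 0.6, 0.2]
opening: 0.5
gripper_force: 0.0
```

>>> {"fn": "jog_arm", "kwargs": {
  "targets": [0, 0, 0, 0, 0, 0, 1, 0, 0, 0, 0, 0, 0, 1, 0, 0, 0, 0, 0, 0, 1, 0, 0, 0, 0, 0, 0, 1, 0, 0, 0, 0, 0, 0, 1, 0, 0, 0, 0, 0, 0, 1, 0, 0, 0, 0, 0, 0, 1, 0, 0, 0, 0, 0, 0, 1]
}}

```text
time_s: 9.9
tcp_pos: [510.9, 249.9, 58.3]
ee_rot: [-3.142, 0.0, 1.46]
contact_force: [-0.4, -0.2, 0.3]
opening: 0.7
gripper_force: 0.0
```

>>> {"fn": "jog_arm", "kwargs": {
  "targets": [0, 0, -45, 0, 0, 0, 1, 0, 0, -95, 0, 0, 0, 1, -30, 1, -135, 0, 0, 0, 1, -75, 3, -150, 0, 0, 0, 1, -125, 5, -150, 0, 0, 0, 1, -175, 7, -150, 0, 0, 0, 1, -225, 9, -150, 0, 0, 0, 1, -275, 11, -150, 0, 0, 0, 1]
}}

```text
time_s: 10.7
tcp_pos: [491.1, -26.3, 208.7]
ee_rot: [3.141, 0.0, 1.461]
contact_force: [1.0, -0.1, 0.5]
opening: 0.4
gripper_force: 0.0
```

>>> {"fn": "jog_arm", "kwargs": {
  "targets": [-50, 2, 0, 0, 0, 0, 1, -100, 4, 0, 0, 0, 0, 1, -150, 6, 0, 0, 0, 0, 1, -200, 8, 0, 0, 0, 0, 1, -250, 10, 0, 0, 0, 0, 1, -300, 12, 0, 0, 0, 0, 1, -350, 14, 0, 0, 0, 0, 1, -386, 14, 0, 0, 0, 0, 1]
}}

```text
time_s: 11.5
tcp_pos: [462.4, -412.8, 208.4]
ee_rot: [3.141, 0.001, 1.459]
contact_force: [0.5, -0.4, 0.2]
opening: 0.5
gripper_force: 0.0
```

>>> {"fn": "jog_arm", "kwargs": {
  "targets": [0, 0, 0, 0, 0, 0, 1, 0, 0, 0, 0, 0, 0, 1, 0, 0, 0, 0, 0, 0, 1]
}}

```text
time_s: 11.8
tcp_pos: [462.8, -408.5, 208.1]
ee_rot: [-3.141, -0.001, 1.461]
contact_force: [1.0, 0.2, 0.2]
opening: 0.5
gripper_force: 0.0
```

Run:
```python
from h import *
s=observe();print(s['time_s'],s['tcp_pos'],s['ee_rot'])
a=get_image('wrist')
save(a,'w3')
for n in ['seat_drop','mount_drop']:
    for d in mark_of(a,n)[:2]: X=w(a,d['centre']);print(n,round(d['score'],2),X.round(1),pix(a,X))
```

```text
11.8 [ 462.77952641 -408.51357718  208.06288509] [-3.14083713e+00 -8.18347083e-04  1.46095302e+00]
seat_drop 0.61 [ 457.9 -316.2    1.5] [270. 108.]
mount_drop 0.76 [ 463.8 -316.4    5.3] [275. 107.]
```

View pics/w3.png

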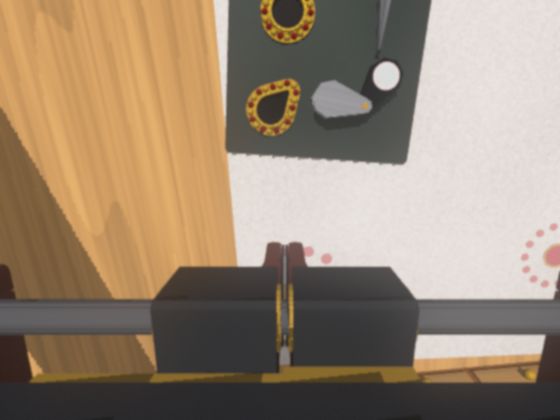

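The drop mount is at (273,107) with its empty seat. The networks give about (461,-316), matching the top view. Pointing at it.

>>> {"fn": "jog_arm", "kwargs": {
  "targets": [45, -5, 0, 0, 0, 0, 1, 85, -10, 20, 0, 0, 0, 1, 92, -11, 70, 0, 0, 0, 1, 92, -11, 115, 0, 0, 0, 1, 92, -11, 145, 0, 0, 0, 1, 92, -11, 156, 0, 0, 0, 1, 92, -11, 156, 0, 0, 0, 1, 92, -11, 156, 0, 0, 0, 1]
}}

```text
time_s: 12.75
tcp_pos: [463.0, -317.4, 53.5]
ee_rot: [3.14, 0.001, 1.461]
contact_force: [-0.9, 0.1, -0.4]
opening: 0.3
gripper_force: 0.0
```

>>> {"fn": "jog_arm", "kwargs": {
  "targets": [0, 0, 0, 0, 0, 0, 1, 0, 0, 0, 0, 0, 0, 1, 0, 0, 0, 0, 0, 0, 1, 0, 0, 0, 0, 0, 0, 1, 0, 0, 0, 0, 0, 0, 1, 0, 0, 0, 0, 0, 0, 1]
}}

```text
time_s: 13.35
tcp_pos: [462.1, -317.1, 52.4]
ee_rot: [3.142, 0.0, 1.46]
contact_force: [0.1, -0.3, -0.4]
opening: 0.7
gripper_force: 0.0
```

Run:
```python
from h import *
s=observe();print(s['time_s'],s['tcp_pos'],s['ee_rot'])
a=get_image('scene')
for n in ['seat_drop','mount_drop','lid_pull']:
    for d in mark_of(a,n)[:2]: X=w(a,d['centre']);print(n,round(d['score'],2),X.round(1),pix(a,X))
u,v=map(int,pix(a,s['tcp_pos']));u=min(max(u,100),460);v=min(max(v,75),345)
cv2.imwrite('pics/s2.png',cv2.resize(a['image'][v-75:v+75,u-100:u+100],None,fx=4,fy=4)[:,:,::-1])
```

```text
13.35 [ 462.12033905 -317.07015453   52.40744644] [3.14152690e+00 4.72912109e-05 1.46032965e+00]
mount_drop 0.81 [ 459.3 -318.4    4.3] [141. 251.]
mount_drop 0.68 [ 5.564e+02 -3.152e+02  2.000e-01] [176. 275.]
lid_pull 0.67 [543.6 287.1  42.3] [349. 137.]
```

View pics/s2.png

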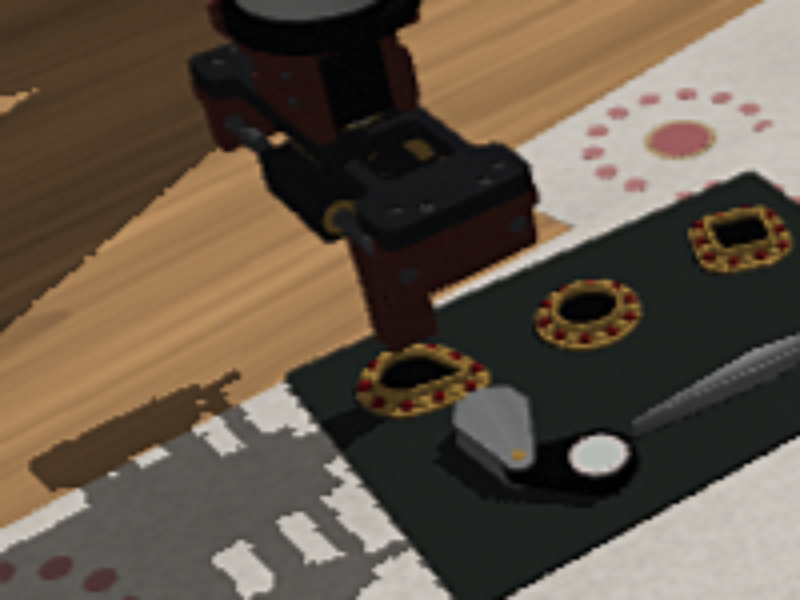

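The fingertips are over the drop seat at (420,375), clear of it, and the lid is still open. I'll complete the two-second hold, then hand in.

>>> {"fn": "jog_arm", "kwargs": {
  "targets": [0, 0, 0, 0, 0, 0, 1, 0, 0, 0, 0, 0, 0, 1, 0, 0, 0, 0, 0, 0, 1, 0, 0, 0, 0, 0, 0, 1, 0, 0, 0, 0, 0, 0, 1, 0, 0, 0, 0, 0, 0, 1, 0, 0, 0, 0, 0, 0, 1, 0, 0, 0, 0, 0, 0, 1]
}}

```text
time_s: 14.35
tcp_pos: [462.1, -317.0, 52.3]
ee_rot: [-3.142, -0.0, 1.46]
contact_force: [-0.2, 0.2, 1.0]
opening: 0.3
gripper_force: 0.0
```

>>> {"fn": "jog_arm", "kwargs": {
  "targets": [0, 0, 0, 0, 0, 0, 1, 0, 0, 0, 0, 0, 0, 1, 0, 0, 0, 0, 0, 0, 1, 0, 0, 0, 0, 0, 0, 1, 0, 0, 0, 0, 0, 0, 1, 0, 0, 0, 0, 0, 0, 1, 0, 0, 0, 0, 0, 0, 1, 0, 0, 0, 0, 0, 0, 1]
}}

```text
time_s: 15.15
tcp_pos: [462.1, -317.0, 52.3]
ee_rot: [-3.142, 0.0, 1.46]
contact_force: [0.1, -1.2, 0.3]
opening: 0.3
gripper_force: 0.0
```

```bash
python3 -c "
from plant import *
print(sign_off())"
```

```text
the job is handed in; nothing more can be done
None
```

I pushed the lid open to its stop, pointed at the drop-shaped stone for over two seconds, and handed the job in with the arm still pointing at the empty drop seat; the hand-in returned no verdict.

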